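# Set fresh castings on their curing boards and cover the oblong one

## Task

Set each of the three fresh concrete castings, upright, inside the rim of the curing board of its own shape: the round candle holder on the round board, the square pot on the square board with its sides roughly in line with the board's, the oblong knife rest lengthwise on the oblong board. They chip easily, so put them down gently and do not drop them. Only when all three are in place, put the white cover over the knife rest so that it sits fully down around the rim of the oblong board, let go, and leave the jar and the sanding block where they are.

Things in the scene. Friction and masses are not known exactly. Their poses are not given: they have to be found in the camera images.
- candle_holder: Round grey concrete candle holder: upright cylinder 60 mm across, 44 mm tall, with a blind recess 42 mm wide and 18 mm deep in the top; about 0.24 kg, loose. Origin: centre of its underside; z up.
- plant_pot: Square grey concrete plant pot, 56 x 56 mm, 50 mm tall, walls 9 mm thick, open on top (38 x 38 mm, 38 mm deep); about 0.24 kg, loose. Origin: centre of its underside; x and y square to its sides, z up.
- knife_rest: Oblong grey concrete knife rest, 96 mm long (x), 36 mm wide (y), 38 mm tall, with a notch 32 mm long and 8 mm deep across the middle of its top, so that it is 30 mm tall there; about 0.28 kg, loose. Origin: centre of its underside; z up. Both ends alike.
- cover: White plastic oblong curing cover, loose, about 0.16 kg: an upturned box open below, 146 mm long (x), 86 mm wide (y), 53 mm tall, walls 3 mm (inside 140 x 80 mm, 50 mm high). On the middle of its top stands a bar grip 70 mm long (x), 18 mm wide (y), 27 mm high, its top 80 mm above the underside. Origin: centre of its open underside; z up. Both ends alike.
- round_board: Round plywood curing board, 110 mm across, fixed to the bench. Its upper face is 6 mm above the bench; on it a round wooden rim, 86 mm inside, 94 mm outside, 6 mm high (rim top 12 mm above the bench). Origin: centre of its underside, on the bench.
- square_board: Square plywood curing board, 106 x 106 mm, fixed. Upper face 6 mm above the bench; on it a square wooden rim, 82 x 82 mm inside, 90 x 90 mm outside, 6 mm high. Origin: centre of its underside, on the bench; x and y square to its sides.
- long_board: Oblong plywood curing board, 154 mm long (x), 94 mm wide (y), fixed. Upper face 6 mm above the bench; on it an oblong wooden rim, 120 x 60 mm inside, 128 x 68 mm outside, 6 mm high; the cover goes over the rim with 6 mm to spare on each side and then stands on the upper face outside the rim. Origin: centre of its underside, on the bench.
- jar: Jar with a steel lid and a paper label, 64 mm across, 85 mm tall, standing beyond the work; to be left alone. Origin: centre of its underside.
- sanding_block: Cork sanding block with a rubber face, 100 x 60 x 26 mm, beyond the work; to be left alone. Origin: centre of its underside.
Things that resemble listed ones, but are neither listed nor needed, are in the scene too. Leave any purple look-alike of the candle_holder alone. Leave any pink look-alike of the square_board alone.

How it is judged:
By the outcome, as a careful person would: the job done as asked, in the order asked, and still so for the second after the job is handed in, with the robot touching nothing.
It also fails if it takes over 102 s, if anything falls off the work surface, if the arm or the gripper's body presses on something with over 40 N, if the wrist force passes 120 N, or if a joint passes its speed limit or range.

## Robot

A 6-joint arm with a two-finger parallel gripper is mounted at the origin on the work surface. World frame = base frame: x ahead of the robot, y to its left, z up, the work surface at z = 0. Lengths are in m, angles in degrees, forces in N, time in s.
With the tool pointing down it reaches from about 0.4 to 0.825 m from the base axis. Payload 7 kg.
Tool frame: the origin (TCP) lies on the centre line of the jaws, within the pads' length; the fingertips stand 11 mm ahead of it and the grasp point (between the pads) lies 8 mm behind it; z points along the fingers, y is the line along which they close (so a half turn about z gives the same grasp; the last joint's range is limited). The gripper opens to 88 mm and grips with 3 to 60 N. Pads are 19 mm wide; open, the fingers measure 130 mm over their backs; the gripper's body (78 mm by 193 mm) begins 47 mm behind the grasp point.
Start: joints at [16.507, 20.546, 0.682, 0, -70.136, -16.507], TCP at [0.675, -0, 0.238] pointing down, gripper open.
Joint ranges: [-176.03, 176.03], [-82.01, 121.73], [-58.28, 71.71], [-173.87, 95.51], [-174.79, -0.11], [-173.66, 173.66]. Speed limits (degrees/s): [136.94, 136.94, 172.46, 180, 180, 180].

## Interface

Orientations are given as [roll, pitch, yaw] about the fixed x, y, z axes, in that order (R = Rz(yaw) Ry(pitch) Rx(roll)).
In Python, from plant import r, capture, camera_model, job gives the robot as it stands.
- The arm moves only by the tool drive_tool, never from a script. Its argument "increments" is a list that holds one entry, the list of rows, each a list of 5 numbers: the gripper's target within -1 to 1 (fully open at 1, half-way at 0, shut at -1), then the shift along the tool's x, y, z scaled (see below), then the turn about the tool's z scaled (see below). In form: [[[gripper, tx, ty, tz, roll], ...]]. A call has 1 to 5 rows; each row is the pose to reach, as a shift and turn from the pose commanded when the call began, along the tool's axes at that moment, turning the shorter way round; what a row does not reach only later rows make up. The controller multiplies each number of a shift by 120 mm and each number of a turn by 360 degrees. A row lasts 1/8 s, in which the tool goes at most 62.5 mm and 10.7 degrees, less where a joint would pass 70% of its speed; a pose out of reach is approached as far as the arm can. A call with a number of a shift or a turn outside -1 to 1 is refused whole. A call with a gripper value outside its range is refused whole. The fingers move at their own pace and stop on an object; "squeeze" is the grip in N (left out, the last holds). Time passes only in rows, so rows that repeat a pose let the fingers close. It gives the time, the measured TCP pose, the force, the opening and the grip force at its end, in the units of the state.
- r.get_state(): the state, without advancing time (a new reading comes with each control period).
- capture(name): name is "scene" or "side" or "wrist"; returns the picture (400x640x3 uint8, red, green, blue); there is no depth.
- camera_model(name): a dict with "camera_matrix" (3x3 intrinsics, pixels), "rvec" (rotation vector, rad) and "tvec" (3), from world to camera coordinates, as OpenCV has them. Camera axes: x right, y down, z forward; pixel columns grow to the right and rows downward; lengths in m; the calibration is good to about 2 mm. A picture is of the moment at which its call begins: read the wrist's pose just before it. camera_model takes no time and is no camera call; for the wrist camera it gives the pose at the moment of the call.
- job.close_job(): hands the job in; it is judged then, once.
The state is a dict: "time_s": time; "joints": joint angles; "qd": joint speeds; "joint_torque": joint torques, N m; "tcp_pos": TCP position; "eef_rot": TCP orientation; "contact_force": force on the tool from outside, world axes, zero at the start; "moment": the same for the moment, N m; "gripper_width": finger opening in m; "gripper_force": force on a finger pad.
Only numpy, scipy, OpenCV 4.12 (cv2) and the standard library are available. Lean on these libraries where they do the work, as an engineer would, in place of code of your own. Each camera call takes 0.05 s, during which the arm holds its last target. There are 200 camera calls.

## Working session

There is one attempt and no reset: what is moved stays moved. The work goes in short steps, Python scripts to look and compute and a tool call to move; the robot and the scene stay as the last step left them, time stands still between calls to the robot, and variables do not carry over. Pictures are saved under pics/ and viewed, at most 16 in all, crops included, and the job is handed in when it is done.

Besides the shell and the picture viewer there is one more tool, called after ">>>" in YAML: its name, and indented under it one key for each argument. drive_tool: Moves the arm, as the interface text tells. Its arguments: {"type":"object","properties":{"increments":{"type":"array"},"squeeze":{"type":"number"}},"required":["increments"]}

```bash
ls; mkdir -p pics; python3 - <<'E'
from plant import r,capture,camera_model,job
import cv2
s=r.get_state();print(s)
for n in("scene","side","wrist"):
    m=camera_model(n);print(n,m)
    cv2.imwrite(f"pics/{n}0.png",capture(n)[:,:,::-1])
E
```

```text
pics
{'time_s': 0.0, 'joints': array([ 1.65092067e+01,  2.05914839e+01,  6.35928629e-01, -2.01198531e-02,
       -7.01384364e+01, -1.65068287e+01]), 'qd': array([ 0.04402227, -0.1103438 , -0.00998029, -0.02024865,  0.0815648 ,
       -0.07719108]), 'joint_torque': array([-8.00930356e-04, -5.82726967e+01,  2.93058443e+01,  6.99745238e+00,
        6.93249181e-03, -2.06530804e-04]), 'tcp_pos': array([6.74530974e-01, 2.40322573e-06, 2.36638517e-01]), 'eef_rot': array([ 1.79904508e+02, -8.57375917e-03, -9.00044661e+01]), 'contact_force': array([-0.96673275,  0.50358694, -0.09207693]), 'moment': array([-0.00096448,  0.01987947,  0.01673751]), 'gripper_force': 0.0, 'gripper_width': 0.0878023966753035}
scene {'camera_matrix': array([[438.42863904,   0.        , 324.76377737],
       [  0.        , 438.42863904, 209.52353142],
       [  0.        ,   0.        ,   1.        ]]), 'rvec': array([ 2.32003851,  1.2821259 , -0.35458293]), 'tvec': array([-0.35128981, -0.42300665,  1.57023016])}
side {'camera_matrix': array([[465.48327638,   0.        , 320.09985735],
       [  0.        , 465.48327638, 195.68036599],
       [  0.        ,   0.        ,   1.        ]]), 'rvec': array([ 0.4484949 , -2.7732073 ,  1.09920082]), 'tvec': array([0.57817665, 0.12228821, 1.12109593])}
wrist {'camera_matrix': array([[302.80341706,   0.        , 316.75990393],
       [  0.        , 302.80341706, 197.85580016],
       [  0.        ,   0.        ,   1.        ]]), 'rvec': array([-1.38317325e-03,  3.11459761e+00,  3.98338436e-01]), 'tvec': array([ 0.6735114 , -0.03093743,  0.39073402])}
```

View pics/scene0.png

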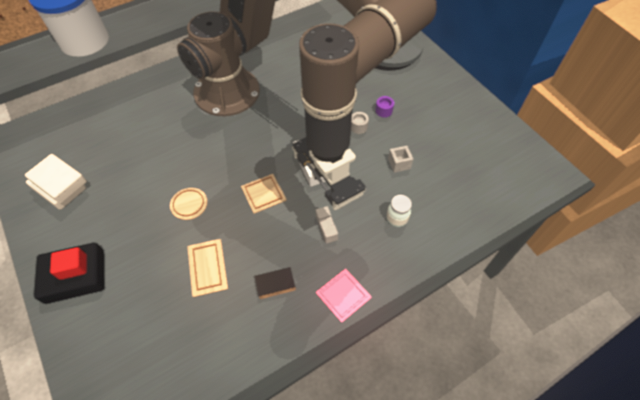

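View pics/side0.png

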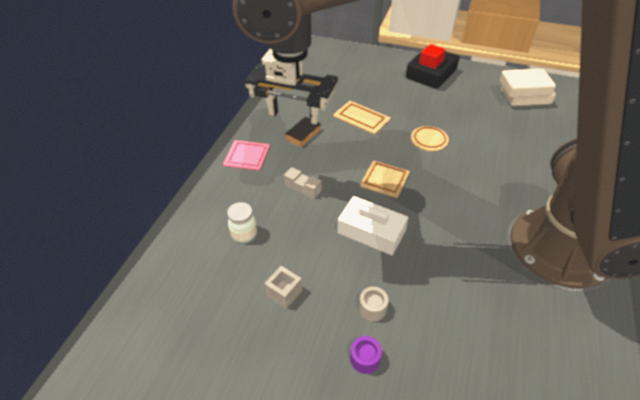

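View pics/wrist0.png

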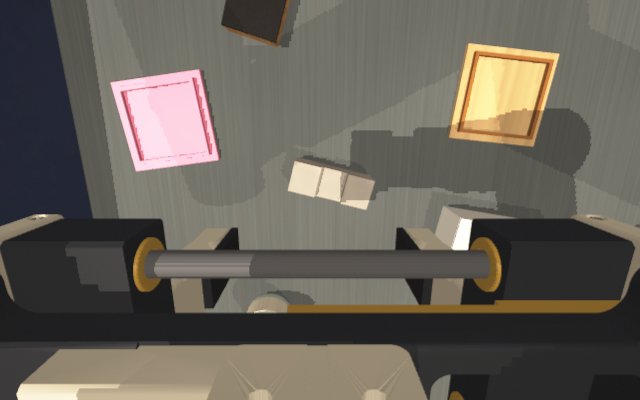

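Scene picture: candle holder (359,123), purple decoy (385,106), pot (400,158), jar (400,210), knife rest (327,225), square board (264,193), round board (188,203), long board (207,267), pink decoy (343,295), sanding block (275,283). The cover shows in the side view at (373,225), and the wrist view shows the knife rest (332,183) and the square board (503,95).

```bash
cat > h.py <<'E'
from plant import r,capture,camera_model,job
import cv2,numpy as np
def ray(n,uv,z,m=None):
    "cast pixels to plane z"
    m=m or camera_model(n);R=cv2.Rodrigues(np.array(m["rvec"]))[0];t=np.array(m["tvec"]).ravel()
    uv=np.atleast_2d(np.array(uv,float));d=np.c_[uv,np.ones(len(uv))]@np.linalg.inv(m["camera_matrix"]).T@R
    c=-R.T@t
    return (c+d*((z-c[2])/d[:,2])[:,None])[:,:2]
E
python3 - <<'E'
from h import *
np.set_printoptions(precision=3,suppress=True)
m=camera_model("wrist");R=cv2.Rodrigues(m["rvec"])[0];print("cam",-R.T@m["tvec"],R)
S=dict(candle=(359,119,.044),purple=(385,103,.044),pot=(401,154,.05),jar=(401,200,.085),knife=(327,223,.038),sq=(264,193,.008),rnd=(188,203,.008),lng=(207,267,.008),pink=(343,295,.006),sand=(275,280,.026))
T=dict(candle=(374,298,.044),purple=(366,349,.044),pot=(284,279,.05),jar=(240,210,.085),knife=(303,180,.038),sq=(386,178,.008),rnd=(430,138,.008),lng=(362,117,.008),pink=(247,155,.006),sand=(303,130,.026),cover=(374,214,.08),ctop=(373,218,.053))
for k in T: print(k,ray("side",T[k][:2],T[k][2])[0],ray("scene",S[k][:2],S[k][2])[0] if k in S else"")
print("wrist knife",ray("wrist",[(332,183)],.03),"sq",ray("wrist",[(503,95)],.008))
E
```

```text
cam [ 0.674 -0.068  0.385] [[-1.    -0.001  0.001]
 [-0.001  0.968  0.252]
 [-0.002  0.252 -0.968]]
candle [0.388 0.305] [0.392 0.302]
purple [0.375 0.419] [0.38  0.416]
pot [0.583 0.324] [0.585 0.327]
jar [0.741 0.199] [0.735 0.207]
knife [0.652 0.015] [0.664 0.005]
sq [ 0.45  -0.091] [ 0.459 -0.093]
rnd [ 0.364 -0.299] [ 0.369 -0.304]
lng [ 0.583 -0.335] [ 0.591 -0.341]
pink [ 0.853 -0.061] [ 0.859 -0.067]
sand [ 0.729 -0.196] [ 0.732 -0.202]
cover [0.44  0.109] 
ctop [0.443 0.098] 
wrist knife [[0.655 0.006]] sq [[ 0.453 -0.096]]
```

```bash
python3 - <<'E'
from h import *
im=cv2.imread("pics/wrist0.png");hsv=cv2.cvtColor(im,cv2.COLOR_BGR2HSV)
for n,p in dict(board=(500,90),boardsh=(520,115),rim=(495,54),knifeL=(305,178),knifeM=(330,183),knifeR=(358,190),side=(318,197),bench=(250,140),sh=(400,150),cover=(460,235)).items(): print(n,im[p[1],p[0]][::-1],hsv[p[1],p[0]])
cv2.imwrite("pics/k0.png",cv2.resize(im[145:225,270:400],None,fx=6,fy=6,interpolation=cv2.INTER_CUBIC))
E
```

```text
board [245 211 136] [ 21 113 245]
boardsh [191 149  96] [ 17 127 191]
rim [213 131  63] [ 14 180 213]
knifeL [237 223 195] [ 20  45 237]
knifeM [238 223 195] [ 20  46 238]
knifeR [175 158 137] [ 17  55 175]
side [142 140 126] [ 26  29 142]
bench [118 118 108] [ 30  22 118]
sh [95 95 86] [30 24 95]
cover [254 254 251] [ 30   3 254]
```

View pics/k0.png

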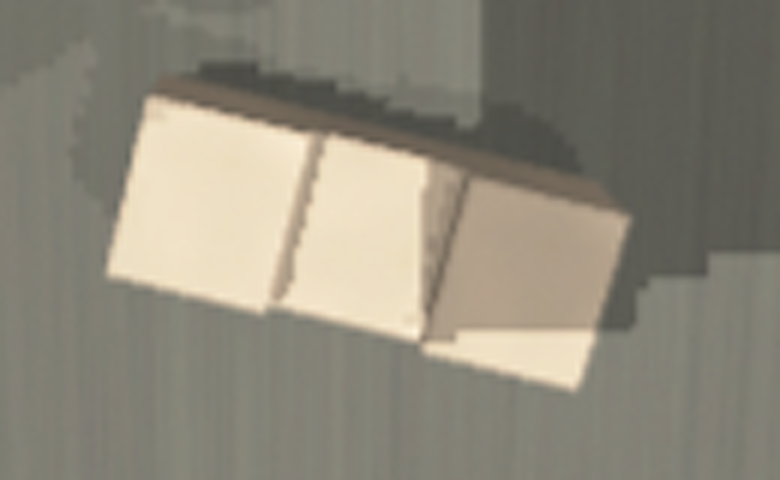

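The knife rest's top corners are at about (295,161), (375,180), (367,210) and (288,191) in the wrist picture.

```bash
cat >> h.py <<'E'
def board(im,near=None,hold=None):
    "largest wood-coloured contours (sat>95)"
    hsv=cv2.cvtColor(im,cv2.COLOR_RGB2HSV);m=cv2.inRange(hsv,(8,90,90),(28,255,255))
    m=cv2.morphologyEx(m,cv2.MORPH_OPEN,np.ones((3,3)))
    return [c for c in cv2.findContours(m,cv2.RETR_EXTERNAL,cv2.CHAIN_APPROX_NONE)[0] if cv2.contourArea(c)>800]
def rect(n,c,z,m=None):
    P=ray(n,c.reshape(-1,2),z,m).astype(np.float32)*1000
    (x,y),s,a=cv2.minAreaRect(P);return np.round([x,y,*s,a],1)
E
python3 - <<'E'
from h import *
np.set_printoptions(precision=4,suppress=True)
P=ray("wrist",[(295,160.8),(375,180.3),(366.7,210),(287.8,190.8)],.038)
print(P,P.mean(0),np.degrees(np.arctan2(*(P[1]-P[0])[::-1])),np.degrees(np.arctan2(*(P[2]-P[3])[::-1])),np.linalg.norm(P[1]-P[0]),np.linalg.norm(P[2]-P[1]))
im=cv2.imread("pics/wrist0.png")[:,:,::-1].copy()
for c in board(im): print(cv2.boundingRect(c),rect("wrist",c,.006))
for n in("scene","side"):
    im=cv2.imread(f"pics/{n}0.png")[:,:,::-1].copy()
    for c in board(im):
        q=rect(n,c,.006)
        if max(q[2:4])<250 : print(n,cv2.boundingRect(c),q)
E
```

```text
[[ 0.6987 -0.0213]
 [ 0.6057  0.0014]
 [ 0.6139  0.0376]
 [ 0.7078  0.014 ]] [0.6565 0.0079] 166.27705135589022 165.9313874958098 0.09569287817118972 0.03709996663474822
(287, 300, 332, 13) [480.5 190.3 471.2  19.5   0. ]
(448, 43, 111, 104) [454.  -93.9 107.  109.5  84.1]
scene (191, 243, 32, 49) [ 582.8 -341.3   76.2  144.7   71.8]
scene (170, 188, 37, 32) [ 368.7 -303.   107.4  111.4   62.1]
scene (242, 175, 44, 38) [455.6 -94.4 106.8 110.   84.5]
side (361, 161, 48, 37) [454.3 -92.1 114.7 109.9  83.8]
side (334, 101, 56, 33) [ 587.3 -339.9  102.7  161.2   71.7]
```

>>> drive_tool:
  increments:
    - [[1,-0.066,0.15,0.72,-0.211],[1,-0.066,0.15,0.72,-0.211],[1,-0.066,0.15,0.72,-0.211],[1,-0.066,0.15,0.72,-0.211],[1,-0.066,0.15,0.72,-0.211]]
  squeeze: 20

```text
time_s: 0.78
tcp_pos: [0.6568, 0.0079, 0.1507]
eef_rot: [180.0, 0.0, -35.9]
contact_force: [0.3, 0.0, 0.2]
gripper_width: 0.0877
gripper_force: 0.0
```

```bash
cat >> h.py <<'E'
def to(x,y,z,yaw):
    "shift/turn numbers in drive_tool units from the present pose"
    s=r.get_state();p=s["tcp_pos"];a=np.radians(s["eef_rot"][2]);d=np.array([x,y,z])-p
    tx=d[0]*np.cos(a)+d[1]*np.sin(a);ty=d[0]*np.sin(a)-d[1]*np.cos(a)
    t=-((yaw-np.degrees(a)+180)%360-180)
    print("num",np.round([tx/.12,ty/.12,-d[2]/.12,t/360],3),"rows",max(np.linalg.norm(d)/.0625,abs(t)/10.7).round(1),"t",s["time_s"])
E
python3 -c "
from h import *
to(.6565,.0079,.05,-14)
im=capture('wrist');cv2.imwrite('pics/w1.png',im[:,:,::-1])"
```

```text
num [-0.002  0.001  0.839 -0.061] rows 2.0 t 0.775
```

View pics/w1.png

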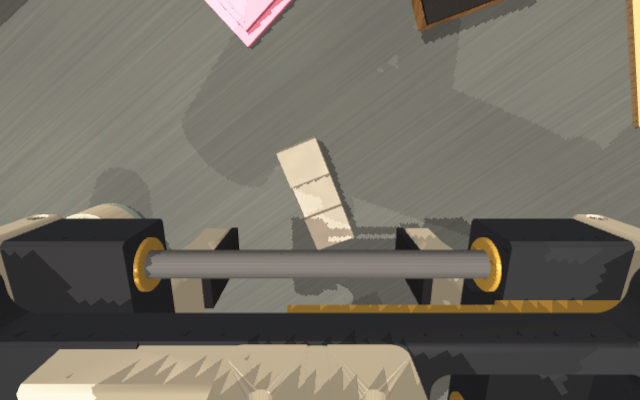

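The knife rest sits centred under the fingers at (317,195), with 22° left to turn. Going down.

>>> drive_tool:
  increments:
    - [[1,0,0,0.4,-0.03],[1,0,0,0.8,-0.061],[1,0,0,1,-0.061],[1,0,0,1,-0.061]]

```text
time_s: 1.32
tcp_pos: [0.6553, 0.0074, 0.0288]
eef_rot: [179.9, 0.2, -14.5]
contact_force: [1.1, -0.1, 0.2]
gripper_width: 0.0877
gripper_force: 0.0
```

>>> drive_tool:
  increments:
    - [[1,0,0,0.085,0],[-0.6,0,0,0.085,0],[-0.6,0,0,0.085,0],[-0.6,0,0,0.085,0],[-0.6,0,0,0.085,0]]
  squeeze: 20

```text
time_s: 1.95
tcp_pos: [0.6572, 0.008, 0.0214]
eef_rot: [-180.0, -0.0, -14.3]
contact_force: [0.1, -0.9, -0.4]
gripper_width: 0.0533
gripper_force: 0.0
```

>>> drive_tool:
  increments:
    - [[-0.8,0,0,0,0],[-0.8,0,0,0,0],[-0.8,0,0,0,0],[-0.8,0,0,0,0]]

```text
time_s: 2.45
tcp_pos: [0.657, 0.0079, 0.021]
eef_rot: [180.0, -0.0, -14.3]
contact_force: [-0.1, -0.7, 1.3]
gripper_width: 0.0358
gripper_force: 20.0
```

>>> drive_tool:
  increments:
    - [[-0.8,0,0,-0.1,0],[-0.8,0,0,-0.4,0],[-0.8,0,0,-0.8,0],[-0.8,0,0,-1,0]]
  squeeze: 25

```text
time_s: 2.95
tcp_pos: [0.6579, 0.0081, 0.1444]
eef_rot: [-179.9, -0.2, -14.3]
contact_force: [-0.4, -0.0, -4.3]
gripper_width: 0.0357
gripper_force: 25.0
```

```bash
python3 -c "
from h import *
to(.52,-.3,.17,-18)"
```

```text
num [-0.479  2.772 -0.214  0.01 ] rows 5.4 t 2.95
```

>>> drive_tool:
  increments:
    - [[-0.8,-0.05,0.3,-0.07,0],[-0.8,-0.12,0.65,-0.14,0.01],[-0.8,-0.17,1,-0.2,0.01]]

```text
time_s: 3.32
tcp_pos: [0.6065, -0.1041, 0.1656]
eef_rot: [-180.0, 0.0, -18.0]
contact_force: [1.6, 0.2, -3.0]
gripper_width: 0.0358
gripper_force: 25.0
```

>>> drive_tool:
  increments:
    - [[-0.8,-0.08,0.45,0,0],[-0.8,-0.17,0.9,0,0]]

```text
time_s: 3.58
tcp_pos: [0.5537, -0.2009, 0.1654]
eef_rot: [-180.0, -0.0, -17.9]
contact_force: [0.6, -0.7, -3.7]
gripper_width: 0.0359
gripper_force: 25.0
```

>>> drive_tool:
  increments:
    - [[-0.8,-0.08,0.4,0,0],[-0.8,-0.15,0.75,0,0],[-0.8,-0.15,0.88,0,0],[-0.8,-0.15,0.88,0,0]]

```text
time_s: 4.08
tcp_pos: [0.5048, -0.2955, 0.1651]
eef_rot: [-180.0, 0.0, -18.0]
contact_force: [0.6, 0.9, -3.5]
gripper_width: 0.0359
gripper_force: 25.0
```

```bash
python3 -c "
from h import *
m=camera_model('wrist');im=capture('wrist');cv2.imwrite('pics/w2.png',im[:,:,::-1])
for c in board(im): print(cv2.boundingRect(c),rect('wrist',c,.006,m))
to(.586,-.34,.1,-18.2)"
```

```text
(180, 283, 350, 30) [ 365.9 -297.3  406.2   37.6   72. ]
(284, 1, 106, 172) [ 586.5 -341.3   95.   155.1   72. ]
(84, 0, 116, 17) [ 707.5 -195.5  104.5   11.5   75. ]
num [0.757 0.151 0.542 0.001] rows 1.8 t 4.125
```

View pics/w2.png

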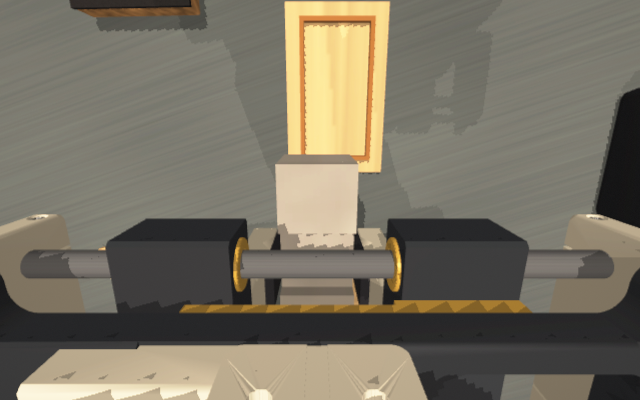

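The long board shows whole at (337,85), measured as 95 x 155 mm at (0.5865, -0.3413) with yaw -18°, so the size agrees. Moving over it and down.

>>> drive_tool:
  increments:
    - [[-0.8,0.38,0.08,0.1,0],[-0.8,0.762,0.165,0.3,0],[-0.8,0.762,0.165,0.6,0],[-0.8,0.762,0.165,0.9,0],[-0.8,0.762,0.165,0.9,0]]

```text
time_s: 4.75
tcp_pos: [0.5845, -0.3398, 0.0535]
eef_rot: [-180.0, 0.4, -17.9]
contact_force: [0.5, -0.9, -3.0]
gripper_width: 0.036
gripper_force: 25.0
```

```bash
python3 -c "
from h import *
to(.5865,-.3413,.0285,-18)"
```

```text
num [0.02  0.007 0.208 0.   ] rows 0.4 t 4.75
```

>>> drive_tool:
  increments:
    - [[-0.8,0,0,0.08,0],[-0.8,0,0,0.15,0],[-0.8,0,0,0.15,0],[-0.8,0,0,0.15,0]]

```text
time_s: 5.25
tcp_pos: [0.5865, -0.3419, 0.0397]
eef_rot: [180.0, -0.1, -17.9]
contact_force: [-0.4, 0.2, -3.9]
gripper_width: 0.0359
gripper_force: 25.0
```

```bash
python3 -c "
from h import *
to(.5865,-.3413,.0275,-18)"
```

```text
num [-0.001 -0.004  0.102  0.   ] rows 0.2 t 5.25
```

>>> drive_tool:
  increments:
    - [[-0.8,0,0,0.04,0],[-0.8,0,0,0.08,0],[-0.8,0,0,0.095,0],[-0.8,0,0,0.1,0],[-0.8,0,0,0.1,0]]

```text
time_s: 5.88
tcp_pos: [0.5862, -0.3418, 0.027]
eef_rot: [180.0, -0.0, -17.9]
contact_force: [-1.0, 0.4, -1.9]
gripper_width: 0.0359
gripper_force: 25.0
```

>>> drive_tool:
  increments:
    - [[-0.8,0,0,0.005,0],[-0.8,0,0,0.01,0],[-0.8,0,0,0.01,0]]

```text
time_s: 6.25
tcp_pos: [0.5862, -0.3417, 0.027]
eef_rot: [180.0, -0.0, -17.9]
contact_force: [-3.7, 2.2, 7.3]
gripper_width: 0.0358
gripper_force: 25.0
```

Contact, at +7 N. Opening gently, then lifting.

>>> drive_tool:
  increments:
    - [[-0.1,0,0,0,0],[0.2,0,0,0,0],[0.5,0,0,0,0],[0.5,0,0,0,0],[0.5,0,0,0,0]]

```text
time_s: 6.88
tcp_pos: [0.5862, -0.3417, 0.0257]
eef_rot: [180.0, 0.0, -17.9]
contact_force: [0.3, -0.7, -0.4]
gripper_width: 0.0651
gripper_force: 0.0
```

>>> drive_tool:
  increments:
    - [[0.5,0,0,-0.2,0],[1,0,0,-0.6,0],[1,0,0,-1,0],[1,0,0,-1,0]]

```text
time_s: 7.38
tcp_pos: [0.5887, -0.3428, 0.1509]
eef_rot: [180.0, -0.5, -17.9]
contact_force: [0.2, 0.5, 0.6]
gripper_width: 0.086
gripper_force: 0.0
```

```bash
python3 -c "
from h import *
im=capture('scene');cv2.imwrite('pics/s3.png',cv2.resize(im[80:320,130:450],None,fx=2.4,fy=2.4,interpolation=cv2.INTER_CUBIC)[:,:,::-1])
to(.585,.31,.2,-80)"
```

```text
num [-1.69  -5.164 -0.432  0.172] rows 10.5 t 7.425
```

View pics/s3.png

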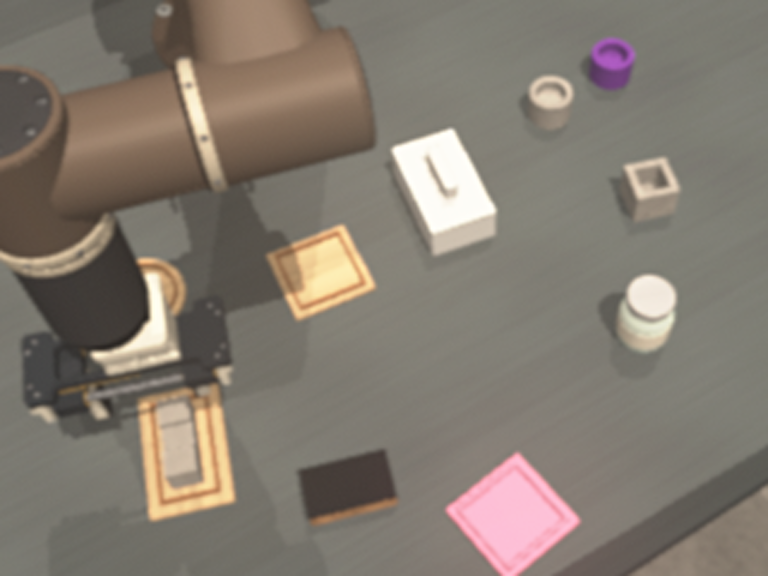

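The crop shows the knife rest lying inside the long board's rim, around (180,440). Next is the pot.

>>> drive_tool:
  increments:
    - [[1,-0.15,-0.5,-0.2,0],[1,-0.33,-1,-0.4,0]]

```text
time_s: 7.68
tcp_pos: [0.5848, -0.224, 0.1887]
eef_rot: [180.0, 0.2, -18.0]
contact_force: [1.3, -0.3, 0.8]
gripper_width: 0.0874
gripper_force: 0.0
```

>>> drive_tool:
  increments:
    - [[1,-0.16,-0.5,0,0],[1,-0.33,-1,0,0]]

```text
time_s: 7.92
tcp_pos: [0.5843, -0.0981, 0.1893]
eef_rot: [180.0, 0.1, -18.0]
contact_force: [1.6, 0.1, 0.1]
gripper_width: 0.0877
gripper_force: 0.0
```

>>> drive_tool:
  increments:
    - [[1,-0.16,-0.5,0,0],[1,-0.33,-1,0,0]]

```text
time_s: 8.18
tcp_pos: [0.5834, 0.027, 0.1891]
eef_rot: [180.0, 0.1, -17.9]
contact_force: [0.6, 0.4, 0.5]
gripper_width: 0.0877
gripper_force: 0.0
```

>>> drive_tool:
  increments:
    - [[1,-0.16,-0.5,0,0],[1,-0.33,-1,0,0]]

```text
time_s: 8.43
tcp_pos: [0.5827, 0.1519, 0.189]
eef_rot: [179.9, 0.1, -17.9]
contact_force: [1.6, 0.4, 0.9]
gripper_width: 0.0876
gripper_force: 0.0
```

>>> drive_tool:
  increments:
    - [[1,-0.16,-0.5,0,0],[1,-0.33,-1,0,0],[1,-0.33,-1,0,0],[1,-0.33,-1,0,0]]

```text
time_s: 8.93
tcp_pos: [0.582, 0.2764, 0.1887]
eef_rot: [179.9, 0.1, -17.9]
contact_force: [-0.4, -0.3, -0.1]
gripper_width: 0.088
gripper_force: 0.0
```

```bash
python3 -c "
from h import *
m=camera_model('wrist');im=capture('wrist');cv2.imwrite('pics/w4.png',im[:,:,::-1])
import pickle;pickle.dump(m,open('m4.pkl','wb'))
to(.585,.325,.15,-18)"
```

```text
num [-0.105 -0.398  0.326  0.   ] rows 1.0 t 8.975
```

View pics/w4.png

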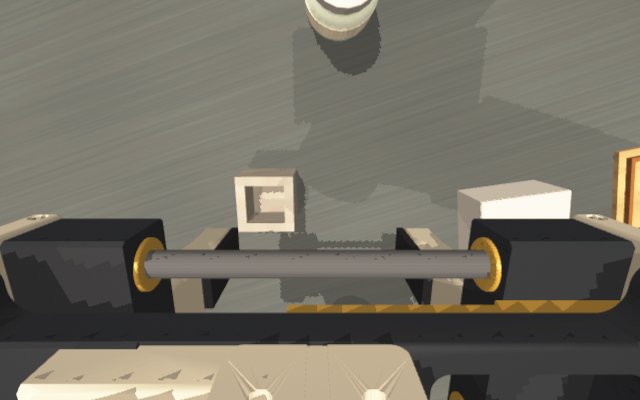

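The pot's top face spans about (236,177) to (294,231), nearly square to the image. The jar is well clear at (340,15), and part of the cover shows on the right.

```bash
python3 -c "
from h import *
import pickle;m=pickle.load(open('m4.pkl','rb'))
im=cv2.imread('pics/w4.png')
c=im[160:245,225:310];hsv=cv2.cvtColor(c,cv2.COLOR_BGR2HSV)
k=cv2.inRange(hsv,(5,35,170),(28,90,255));k=cv2.morphologyEx(k,cv2.MORPH_OPEN,np.ones((3,3)))
cc=max(cv2.findContours(k,cv2.RETR_EXTERNAL,cv2.CHAIN_APPROX_NONE)[0],key=cv2.contourArea)+[225,160]
print(cv2.boundingRect(cc),rect('wrist',cc,.05,m))
P=ray('wrist',[(236,177),(295,177),(295,231),(238,231)],.05,m);print(P,P.mean(0))
for a,b in((0,1),(3,2),(0,3),(1,2)):print(np.degrees(np.arctan2(*(P[b]-P[a])[::-1]))%90)
cv2.imwrite('pics/p4.png',cv2.resize(c,None,fx=6,fy=6,interpolation=cv2.INTER_CUBIC))"
```

```text
(234, 176, 60, 56) [583.9 329.1  56.7  56.3  72.2]
[[0.61775498 0.34566394]
 [0.60038726 0.29170495]
 [0.54806859 0.30956911]
 [0.56568998 0.36420049]] [0.5829752  0.32778463]
72.15824837736615
72.1228556691066
70.40289062564224
71.14757662752001
```

View pics/p4.png

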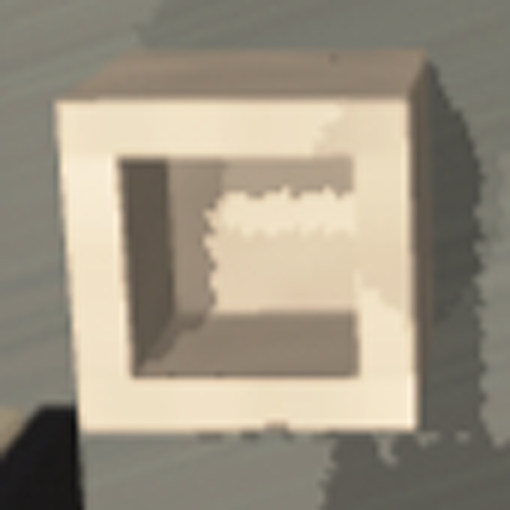

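The crop confirms the full top face. The pot is at (0.5835, 0.3285) with yaw -18°, which matches the tool.

>>> drive_tool:
  increments:
    - [[1,-0.06,-0.22,0.25,0],[1,-0.12,-0.42,0.6,0],[1,-0.12,-0.42,0.9,0],[1,-0.12,-0.42,0.9,0]]

```text
time_s: 9.48
tcp_pos: [0.5831, 0.326, 0.0791]
eef_rot: [179.7, 0.2, -18.0]
contact_force: [-0.6, -0.4, 0.2]
gripper_width: 0.0876
gripper_force: 0.0
```

```bash
python3 -c "
from h import *
to(.5835,.3285,.031,-18)"
```

```text
num [-0.003 -0.021  0.401 -0.   ] rows 0.8 t 9.475
```

>>> drive_tool:
  increments:
    - [[1,0,-0.01,0.3,0],[0.5,0,-0.01,0.4,0],[0.2,0,-0.01,0.4,0],[-0.5,0,-0.01,0.4,0],[-0.5,0,-0.01,0.4,0]]

```text
time_s: 10.1
tcp_pos: [0.5855, 0.3301, 0.0358]
eef_rot: [-179.9, -0.1, -17.9]
contact_force: [-0.4, -1.4, 3.7]
gripper_width: 0.0558
gripper_force: 25.0
```

>>> drive_tool:
  increments:
    - [[-0.5,0,0,0,0],[-0.5,0,0,0,0],[-0.5,0,0,0,0]]

```text
time_s: 10.48
tcp_pos: [0.5855, 0.3301, 0.0358]
eef_rot: [-179.9, -0.1, -17.9]
contact_force: [-1.1, -2.5, 7.3]
gripper_width: 0.0558
gripper_force: 25.0
```

>>> drive_tool:
  increments:
    - [[-0.5,0,0,-0.1,0],[-0.5,0,0,-0.4,0],[-0.5,0,0,-0.8,0],[-0.5,0,0,-1,0]]

```text
time_s: 10.98
tcp_pos: [0.5857, 0.3308, 0.1578]
eef_rot: [-179.8, -0.1, -17.9]
contact_force: [-0.1, -0.2, -3.3]
gripper_width: 0.0557
gripper_force: 25.0
```

```bash
python3 -c "
from h import *
to(.454,-.094,.19,-6)"
```

```text
num [ 0.044  3.706 -0.268 -0.033] rows 7.1 t 10.975
```

>>> drive_tool:
  increments:
    - [[-0.5,0.01,0.3,-0.15,0],[-0.5,0.01,0.65,-0.25,0],[-0.5,0.01,1,-0.25,0]]

```text
time_s: 11.35
tcp_pos: [0.549, 0.2148, 0.1858]
eef_rot: [-179.9, -0.1, -17.9]
contact_force: [0.3, 1.1, -1.9]
gripper_width: 0.0558
gripper_force: 25.0
```

>>> drive_tool:
  increments:
    - [[-0.5,0.01,0.5,0,0],[-0.5,0.01,1,0,0]]

```text
time_s: 11.6
tcp_pos: [0.5125, 0.0995, 0.1847]
eef_rot: [-180.0, -0.0, -17.9]
contact_force: [1.3, -0.5, -2.3]
gripper_width: 0.0557
gripper_force: 25.0
```

>>> drive_tool:
  increments:
    - [[-0.5,0.01,0.45,0,0],[-0.5,0.01,0.9,0,0]]

```text
time_s: 11.85
tcp_pos: [0.4804, -0.0036, 0.1849]
eef_rot: [-179.9, -0.0, -17.9]
contact_force: [1.6, -0.3, -1.7]
gripper_width: 0.0561
gripper_force: 25.0
```

>>> drive_tool:
  increments:
    - [[-0.5,0.01,0.4,0,-0.015],[-0.5,0.01,0.7,0,-0.033],[-0.5,0.01,0.79,0,-0.033],[-0.5,0.01,0.79,0.1,-0.033]]

```text
time_s: 12.35
tcp_pos: [0.4539, -0.093, 0.1729]
eef_rot: [-179.9, -0.2, -6.2]
contact_force: [0.4, -0.6, -3.2]
gripper_width: 0.0557
gripper_force: 25.0
```

```bash
python3 -c "
from h import *
m=camera_model('wrist');im=capture('wrist')
for c in board(im): print(cv2.boundingRect(c),rect('wrist',c,.006,m))
to(.454,-.094,.08,-6)"
```

```text
(222, 300, 350, 13) [ 297.5 -172.1  415.9   16.2   83.9]
(471, 193, 93, 46) [ 399.9 -313.7  107.8   39.4   71. ]
(265, 134, 105, 58) [476.4 -95.8 107.2  59.7  83.9]
(488, 0, 109, 113) [ 555.5 -330.5   97.6   89.3   72. ]
num [ 0.012  0.011  0.755 -0.   ] rows 1.4 t 12.4
```

>>> drive_tool:
  increments:
    - [[-0.5,0.005,0.008,0.3,0],[-0.5,0.005,0.008,0.65,0],[-0.5,0.005,0.008,0.9,0],[-0.5,0.005,0.008,0.95,0],[-0.5,0.005,0.008,0.95,0]]

```text
time_s: 13.02
tcp_pos: [0.4542, -0.0933, 0.0583]
eef_rot: [180.0, 0.0, -6.0]
contact_force: [0.2, 0.4, -2.0]
gripper_width: 0.0559
gripper_force: 25.0
```

>>> drive_tool:
  increments:
    - [[-0.5,0,0,0.04,0],[-0.5,0,0,0.07,0],[-0.5,0,0,0.08,0],[-0.5,0,0,0.08,0]]

```text
time_s: 13.52
tcp_pos: [0.4538, -0.0939, 0.0487]
eef_rot: [-180.0, -0.0, -6.0]
contact_force: [-0.4, 0.1, -3.3]
gripper_width: 0.0556
gripper_force: 25.0
```

>>> drive_tool:
  increments:
    - [[-0.5,0,0,0.015,0],[-0.5,0,0,0.03,0],[-0.5,0,0,0.045,0],[-0.5,0,0,0.05,0],[-0.5,0,0,0.05,0]]

```text
time_s: 14.15
tcp_pos: [0.4537, -0.0938, 0.0425]
eef_rot: [180.0, 0.0, -6.0]
contact_force: [0.4, 0.2, -2.4]
gripper_width: 0.0559
gripper_force: 25.0
```

>>> drive_tool:
  increments:
    - [[-0.5,0,0,0.004,0],[-0.5,0,0,0.008,0],[-0.5,0,0,0.008,0]]

```text
time_s: 14.52
tcp_pos: [0.4537, -0.0938, 0.0417]
eef_rot: [-180.0, -0.0, -6.0]
contact_force: [-0.3, 0.2, 0.4]
gripper_width: 0.0558
gripper_force: 25.0
```

>>> drive_tool:
  increments:
    - [[-0.5,0,0,0.004,0],[0,0,0,0.004,0],[0.5,0,0,0.004,0],[0.8,0,0,0.004,0],[0.8,0,0,0.004,0]]

```text
time_s: 15.15
tcp_pos: [0.4539, -0.0938, 0.0411]
eef_rot: [180.0, -0.0, -6.0]
contact_force: [-0.4, -1.5, 0.5]
gripper_width: 0.0769
gripper_force: 0.0
```

>>> drive_tool:
  increments:
    - [[0.8,0,0,-0.2,0],[1,0,0,-0.6,0],[1,0,0,-1,0],[1,0,0,-1,0]]

```text
time_s: 15.65
tcp_pos: [0.4562, -0.0936, 0.1649]
eef_rot: [-179.9, -0.4, -6.0]
contact_force: [-0.5, -0.1, -0.6]
gripper_width: 0.0875
gripper_force: 0.0
```

```bash
python3 -c "
from h import *
to(.39,.28,.2,-6)"
```

```text
num [-0.875 -3.039 -0.293 -0.   ] rows 6.1 t 15.65
```

>>> drive_tool:
  increments:
    - [[1,0,-0.4,-0.25,0],[1,0,-0.9,-0.25,0]]

```text
time_s: 15.9
tcp_pos: [0.4661, 0.0144, 0.1927]
eef_rot: [-179.9, -0.2, -6.2]
contact_force: [1.5, 0.3, -0.8]
gripper_width: 0.0876
gripper_force: 0.0
```

>>> drive_tool:
  increments:
    - [[1,-0.2,-0.5,0,0],[1,-0.4,-1,0,0]]

```text
time_s: 16.15
tcp_pos: [0.4302, 0.1354, 0.1905]
eef_rot: [180.0, 0.0, -6.1]
contact_force: [1.7, 1.0, 0.0]
gripper_width: 0.0873
gripper_force: 0.0
```

>>> drive_tool:
  increments:
    - [[1,-0.25,-0.5,0,0.03],[1,-0.48,-1,0,0.06],[1,-0.48,-1.0,0,0.09],[1,-0.48,-1.0,0,0.12],[1,-0.48,-1.0,0,0.15]]

```text
time_s: 16.77
tcp_pos: [0.3859, 0.2595, 0.1902]
eef_rot: [179.9, -0.0, -57.1]
contact_force: [0.4, 0.7, -0.7]
gripper_width: 0.0878
gripper_force: 0.0
```

```bash
python3 -c "
from h import *
m=camera_model('wrist');im=capture('wrist');cv2.imwrite('pics/w5.png',im[:,:,::-1])
import pickle;pickle.dump(m,open('m5.pkl','wb'))
to(.39,.303,.09,-60)"
```

```text
num [-0.29  -0.224  0.835  0.007] rows 1.8 t 16.825
```

View pics/w5.png

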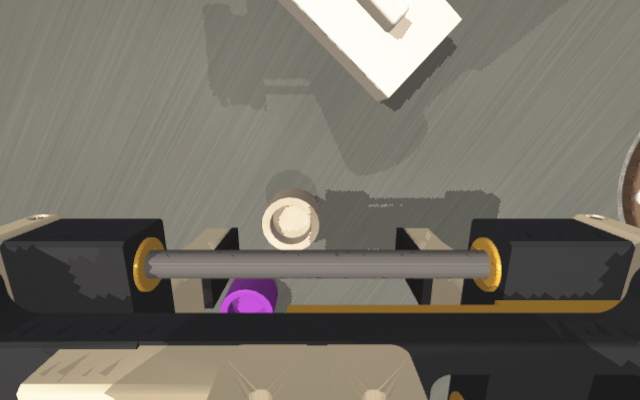

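The candle holder's top ring is centred near (290.5,223), with the purple decoy behind it at (249,300), clear of the fingers.

```bash
python3 -c "
from h import *
import pickle;m=pickle.load(open('m5.pkl','rb'))
im=cv2.imread('pics/w5.png');hsv=cv2.cvtColor(im,cv2.COLOR_BGR2HSV)
k=cv2.inRange(hsv,(5,30,185),(28,90,255));k[:,:255]=0;k[:,325:]=0;k[:190]=0;k[250:]=0
k=cv2.morphologyEx(k,cv2.MORPH_OPEN,np.ones((3,3)))
c=max(cv2.findContours(k,cv2.RETR_EXTERNAL,cv2.CHAIN_APPROX_NONE)[0],key=cv2.contourArea)
print(cv2.boundingRect(c));P=ray('wrist',c.reshape(-1,2),.044,m).astype(np.float32)
print(cv2.minEnclosingCircle(P),ray('wrist',[(290.5,223)],.044,m))
"
```

```text
(262, 197, 57, 53)
((0.38750937581062317, 0.30579283833503723), 0.029819875955581665) [[0.38818351 0.30377154]]
```

>>> drive_tool:
  increments:
    - [[1,-0.15,-0.11,0.2,0],[1,-0.305,-0.217,0.5,0],[1,-0.305,-0.217,0.83,0],[1,-0.305,-0.217,0.83,0]]

```text
time_s: 17.32
tcp_pos: [0.3868, 0.302, 0.0887]
eef_rot: [179.6, -0.2, -56.7]
contact_force: [-0.2, 0.5, 1.1]
gripper_width: 0.0879
gripper_force: 0.0
```

```bash
python3 -c "
from h import *
to(.3878,.3045,.034,-57)"
```

```text
num [-0.013 -0.018  0.456  0.001] rows 0.9 t 17.325
```

>>> drive_tool:
  increments:
    - [[1,0,0,0.3,0],[0.5,0,0,0.47,0],[0.2,0,0,0.47,0],[-0.4,0,0,0.47,0],[-0.4,0,0,0.47,0]]

```text
time_s: 17.95
tcp_pos: [0.3889, 0.305, 0.0367]
eef_rot: [-179.9, 0.1, -56.7]
contact_force: [-0.4, 0.2, 4.7]
gripper_width: 0.0585
gripper_force: 29.3
```

>>> drive_tool:
  increments:
    - [[-0.4,0,0,0,0],[-0.4,0,0,0,0]]

```text
time_s: 18.2
tcp_pos: [0.3889, 0.305, 0.0367]
eef_rot: [-179.9, 0.0, -56.7]
contact_force: [-0.2, -1.2, 7.5]
gripper_width: 0.0584
gripper_force: 29.3
```

>>> drive_tool:
  increments:
    - [[-0.4,0,0,-0.1,0],[-0.4,0,0,-0.4,0],[-0.4,0,0,-0.8,0],[-0.4,0,0,-1,0],[-0.4,0,0,-1,0]]

```text
time_s: 18.82
tcp_pos: [0.3888, 0.3051, 0.1578]
eef_rot: [-179.7, 0.1, -56.8]
contact_force: [-0.1, -0.3, -2.4]
gripper_width: 0.0586
gripper_force: 29.1
```

```bash
python3 -c "
from h import *
to(.367,-.303,.19,-57)"
```

```text
num [ 4.139e+00  2.930e+00 -2.690e-01  1.000e-03] rows 9.7 t 18.825
```

>>> drive_tool:
  increments:
    - [[-0.4,0.25,0.03,-0.15,0],[-0.4,0.5,0.06,-0.27,0],[-0.4,0.78,0.1,-0.27,0]]

```text
time_s: 19.2
tcp_pos: [0.4296, 0.2186, 0.1876]
eef_rot: [-180.0, 0.0, -56.7]
contact_force: [0.6, 0.2, -2.8]
gripper_width: 0.0583
gripper_force: 29.1
```

>>> drive_tool:
  increments:
    - [[-0.4,0.45,0.14,0,0],[-0.4,0.9,0.29,0,0]]

```text
time_s: 19.45
tcp_pos: [0.459, 0.1082, 0.1865]
eef_rot: [179.9, 0.0, -56.7]
contact_force: [1.3, -0.2, -2.5]
gripper_width: 0.0587
gripper_force: 29.1
```

>>> drive_tool:
  increments:
    - [[-0.4,0.38,0.25,0,0],[-0.4,0.77,0.5,0,0]]

```text
time_s: 19.7
tcp_pos: [0.4589, -0.0022, 0.1865]
eef_rot: [179.9, 0.0, -56.8]
contact_force: [1.3, 0.3, -2.4]
gripper_width: 0.0583
gripper_force: 29.1
```

>>> drive_tool:
  increments:
    - [[-0.4,0.36,0.28,0,0],[-0.4,0.72,0.57,0,0]]

```text
time_s: 19.95
tcp_pos: [0.4489, -0.1117, 0.1866]
eef_rot: [179.9, 0.1, -56.8]
contact_force: [1.3, -0.2, -2.2]
gripper_width: 0.058
gripper_force: 29.1
```

>>> drive_tool:
  increments:
    - [[-0.4,0.28,0.33,0,0],[-0.4,0.56,0.66,0,0],[-0.4,0.56,0.66,0,0]]

```text
time_s: 20.32
tcp_pos: [0.4184, -0.2121, 0.1862]
eef_rot: [179.9, 0.1, -57.1]
contact_force: [-0.0, -0.2, -2.8]
gripper_width: 0.0584
gripper_force: 29.1
```

```bash
python3 -c "
from h import *
m=camera_model('wrist');im=capture('wrist');cv2.imwrite('pics/w6.png',im[:,:,::-1])
for c in board(im):
  P=ray('wrist',c.reshape(-1,2),.006,m).astype(np.float32);print(cv2.boundingRect(c),rect('wrist',c,.006,m),cv2.minEnclosingCircle(P))
to(.368,-.303,.12,-57)"
```

```text
(227, 300, 351, 13) [ 242.5 -139.   436.2   17.    32.9] ((0.2378942221403122, -0.13191601634025574), 0.2181856632232666)
(208, 196, 60, 42) [ 474.7 -130.4   67.2   45.8   42. ] ((0.46767109632492065, -0.12154742330312729), 0.034936461597681046)
(352, 84, 104, 105) [ 365.3 -301.8  110.7  108.1   25.2] ((0.3658321797847748, -0.3028751015663147), 0.0556400828063488)
(199, 0, 132, 75) [ 553.3 -330.4   94.8   85.8   72.1] ((0.5534552335739136, -0.33045610785484314), 0.06289886683225632)
(19, 0, 79, 75) [ 709.4 -193.9  108.3   14.3   73.2] ((0.7102758884429932, -0.1942048817873001), 0.05445738881826401)
num [0.412 0.775 0.553 0.   ] rows 2.0 t 20.375
```

View pics/w6.png

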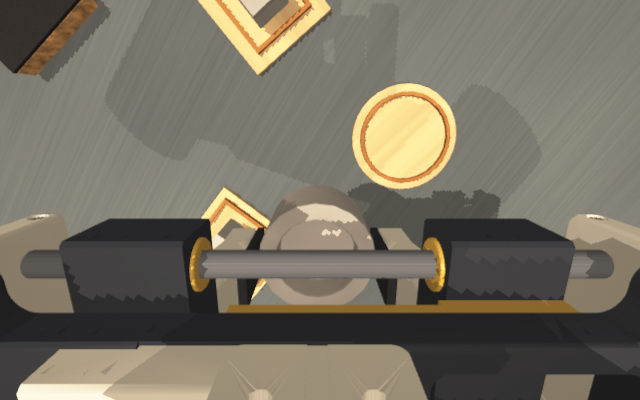

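The round board is whole at (404,136), centre (0.3655, -0.3025), and the candle holder is held centred between the pads.

>>> drive_tool:
  increments:
    - [[-0.4,0.2,0.4,0.1,0],[-0.4,0.4,0.79,0.3,0],[-0.4,0.4,0.79,0.7,0],[-0.4,0.4,0.79,0.98,0],[-0.4,0.4,0.79,0.98,0]]

```text
time_s: 21.0
tcp_pos: [0.3658, -0.3004, 0.0675]
eef_rot: [179.8, 0.3, -56.7]
contact_force: [0.8, -0.0, -1.4]
gripper_width: 0.0584
gripper_force: 29.1
```

>>> drive_tool:
  increments:
    - [[-0.4,0,0,0.06,0],[-0.4,0,0,0.12,0],[-0.4,0,0,0.14,0],[-0.4,0,0,0.14,0]]

```text
time_s: 21.5
tcp_pos: [0.3679, -0.3017, 0.0534]
eef_rot: [-180.0, -0.0, -56.8]
contact_force: [-0.4, -0.4, -2.5]
gripper_width: 0.059
gripper_force: 29.1
```

>>> drive_tool:
  increments:
    - [[-0.4,-0.008,0.015,0.03,0],[-0.4,-0.008,0.015,0.05,0],[-0.4,-0.008,0.015,0.07,0],[-0.4,-0.008,0.015,0.08,0],[-0.4,-0.008,0.015,0.08,0]]

```text
time_s: 22.12
tcp_pos: [0.3656, -0.302, 0.0434]
eef_rot: [180.0, 0.0, -56.8]
contact_force: [0.2, -0.2, -1.6]
gripper_width: 0.0583
gripper_force: 29.1
```

>>> drive_tool:
  increments:
    - [[-0.4,0,0,0.004,0],[-0.4,0,0,0.009,0],[-0.4,0,0,0.009,0]]

```text
time_s: 22.5
tcp_pos: [0.3658, -0.302, 0.0428]
eef_rot: [-180.0, -0.0, -56.8]
contact_force: [-1.4, 1.3, 3.6]
gripper_width: 0.0586
gripper_force: 29.2
```

Down, at +3.6 N. Releasing and lifting.

>>> drive_tool:
  increments:
    - [[0,0,0,0,0],[0.5,0,0,0,0],[0.9,0,0,0,0],[0.9,0,0,0,0],[0.9,0,0,0,0]]

```text
time_s: 23.12
tcp_pos: [0.3657, -0.302, 0.0424]
eef_rot: [180.0, 0.0, -56.8]
contact_force: [-0.2, -0.2, -0.3]
gripper_width: 0.0828
gripper_force: 0.0
```

>>> drive_tool:
  increments:
    - [[1,0,0,-0.2,0],[1,0,0,-0.6,0],[1,0,0,-1,0],[1,0,0,-1,0]]

```text
time_s: 23.62
tcp_pos: [0.368, -0.3029, 0.1663]
eef_rot: [-179.7, -0.4, -56.7]
contact_force: [0.5, 0.2, -0.7]
gripper_width: 0.0878
gripper_force: 0.0
```

```bash
python3 -c "
from h import *
im=capture('side');cv2.imwrite('pics/s7.png',cv2.resize(im[60:360,200:500],(780,600))[:,:,::-1].copy()) if 0 else cv2.imwrite('pics/s7.png',cv2.resize(im[80:270,310:480],(536,600),interpolation=cv2.INTER_CUBIC)[:,:,::-1])
to(.443,.05,.2,-57)"
```

```text
num [-2.107e+00 -2.141e+00 -2.990e-01  1.000e-03] rows 5.8 t 23.675
```

View pics/s7.png

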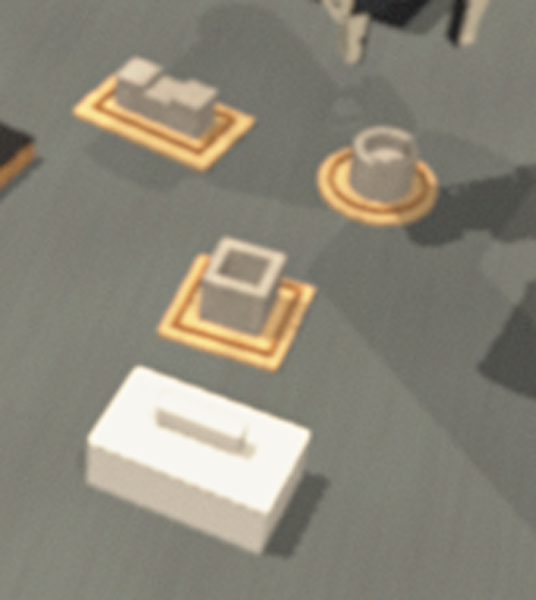

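All three castings stand upright inside their rims: knife rest (165,95), candle holder (383,165), pot (240,285). The cover is at (200,450). Moving to the cover.

>>> drive_tool:
  increments:
    - [[1,-0.2,-0.33,-0.2,0],[1,-0.39,-0.67,-0.4,0]]

```text
time_s: 23.92
tcp_pos: [0.4065, -0.218, 0.2097]
eef_rot: [179.9, 0.1, -56.9]
contact_force: [1.2, 0.1, 0.1]
gripper_width: 0.0879
gripper_force: 0.0
```

>>> drive_tool:
  increments:
    - [[1,-0.26,-0.36,0,0],[1,-0.52,-0.73,0,0]]

```text
time_s: 24.18
tcp_pos: [0.4462, -0.117, 0.2096]
eef_rot: [180.0, 0.0, -56.8]
contact_force: [1.1, -1.1, -0.3]
gripper_width: 0.0876
gripper_force: 0.0
```

>>> drive_tool:
  increments:
    - [[1,-0.32,-0.26,0,0],[1,-0.65,-0.52,0,0]]

```text
time_s: 24.42
tcp_pos: [0.4552, -0.0176, 0.2092]
eef_rot: [179.9, 0.0, -56.8]
contact_force: [0.4, -0.9, -0.5]
gripper_width: 0.0876
gripper_force: 0.0
```

>>> drive_tool:
  increments:
    - [[1,-0.42,-0.2,0,0],[1,-0.84,-0.39,0,0],[1,-0.84,-0.39,0,0],[1,-0.84,-0.39,0,0]]

```text
time_s: 24.92
tcp_pos: [0.4391, 0.0908, 0.2095]
eef_rot: [179.9, 0.0, -56.7]
contact_force: [-0.4, 0.3, 0.8]
gripper_width: 0.0875
gripper_force: 0.0
```

```bash
python3 -c "
from h import *
m=camera_model('wrist');im=capture('wrist');cv2.imwrite('pics/w8.png',im[:,:,::-1])
import pickle;pickle.dump(m,open('m8.pkl','wb'))
to(.443,.10,.2,-57)"
```

```text
num [-0.051 -0.07   0.08   0.001] rows 0.2 t 24.975
```

View pics/w8.png

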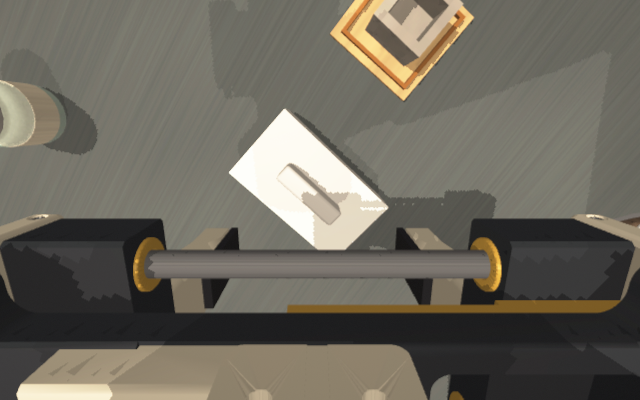

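The cover's top corners are at (285,109), (388,208) and (230,173); the fourth is hidden. The bar runs from about (284,168) to (335,218).

```bash
python3 -c "
from h import *
import pickle;m=pickle.load(open('m8.pkl','rb'))
P=ray('wrist',[(285,109),(388,208),(230,173)],.053,m);print(P)
d=P[1]-P[0];print('L',np.linalg.norm(d),np.degrees(np.arctan2(d[1],d[0])),'W',np.linalg.norm(P[2]-P[0]),np.degrees(np.arctan2(*(P[2]-P[0])[::-1])),'C',(P[1]+P[2])/2)
im=cv2.imread('pics/w8.png');cv2.imwrite('pics/c8.png',cv2.resize(im[95:255,215:405],None,fx=3.7,fy=3.7,interpolation=cv2.INTER_CUBIC))
hsv=cv2.cvtColor(im,cv2.COLOR_BGR2HSV);k=cv2.inRange(hsv,(0,0,190),(180,40,255));k[:,:220]=0;k[:,395:]=0;k[:100]=0;k[250:]=0
k=cv2.morphologyEx(k,cv2.MORPH_OPEN,np.ones((3,3)));c=max(cv2.findContours(k,cv2.RETR_EXTERNAL,cv2.CHAIN_APPROX_NONE)[0],key=cv2.contourArea)
print(rect('wrist',c,.053,m),cv2.boundingRect(c))
"
```

```text
[[0.50604929 0.04305734]
 [0.36313356 0.06837586]
 [0.51977026 0.12692151]]
L 0.14514107809982565 169.95388624674644 W 0.0849791896895283 80.70819620780752 C [0.44145191 0.09764868]
[442.9  97.4  86.4 146.1  80.3] (229, 109, 158, 140)
```

View pics/c8.png

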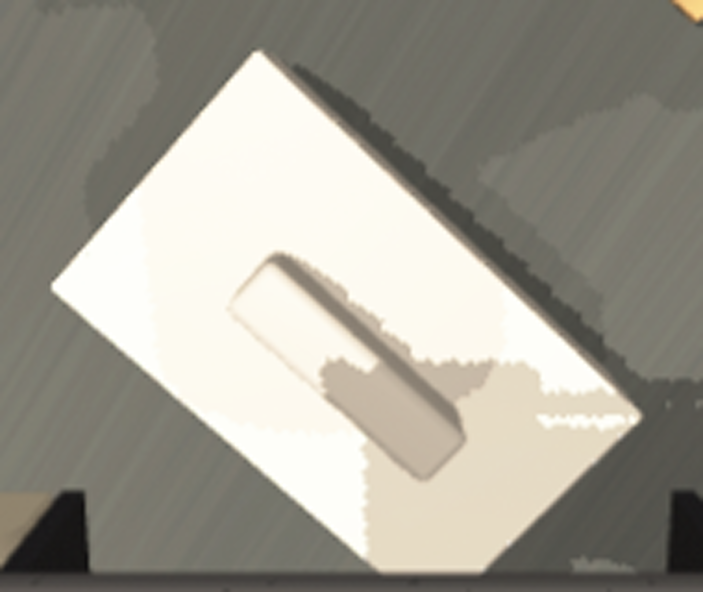

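The crop confirms the cover: centre (0.4425, 0.0975), long axis at -9.8°.

>>> drive_tool:
  increments:
    - [[1,-0.03,-0.054,0.15,-0.028],[1,-0.03,-0.054,0.35,-0.056],[1,-0.03,-0.054,0.5,-0.084],[1,-0.03,-0.054,0.65,-0.112],[1,-0.03,-0.054,0.74,-0.13]]

```text
time_s: 25.6
tcp_pos: [0.4428, 0.0956, 0.1204]
eef_rot: [179.9, 0.1, -9.9]
contact_force: [0.4, 0.4, -0.3]
gripper_width: 0.0878
gripper_force: 0.0
```

>>> drive_tool:
  increments:
    - [[1,0,0,0.03,0],[1,0,0,0.05,0],[1,0,0,0.05,0]]

```text
time_s: 25.98
tcp_pos: [0.4434, 0.0972, 0.1158]
eef_rot: [-180.0, -0.0, -10.1]
contact_force: [0.6, 0.5, 0.4]
gripper_width: 0.0873
gripper_force: 0.0
```

```bash
python3 -c "
from h import *
to(.4425,.0975,.0675,-9.8)"
```

```text
num [-0.008 -0.001  0.403 -0.001] rows 0.8 t 25.975
```

>>> drive_tool:
  increments:
    - [[0.7,-0.007,0,0.15,0],[0.3,-0.007,0,0.3,0],[0,-0.007,0,0.39,0],[0,-0.007,0,0.39,0],[0,-0.007,0,0.39,0]]

```text
time_s: 26.6
tcp_pos: [0.4428, 0.0978, 0.0694]
eef_rot: [-180.0, -0.0, -10.0]
contact_force: [-0.4, 0.2, -0.3]
gripper_width: 0.046
gripper_force: 0.0
```

>>> drive_tool:
  increments:
    - [[-0.9,0,0,0,0],[-0.9,0,0,0,0],[-0.9,0,0,0,0],[-0.9,0,0,0,0],[-0.9,0,0,0,0]]

```text
time_s: 27.22
tcp_pos: [0.4424, 0.0976, 0.069]
eef_rot: [-180.0, -0.0, -10.0]
contact_force: [-1.3, 0.9, 2.9]
gripper_width: 0.0179
gripper_force: 25.0
```

>>> drive_tool:
  increments:
    - [[-0.9,0,0,-0.1,0],[-0.9,0,0,-0.4,0],[-0.9,0,0,-0.8,0],[-0.9,0,0,-1,0]]
  squeeze: 35

```text
time_s: 27.72
tcp_pos: [0.443, 0.0979, 0.192]
eef_rot: [-179.9, -0.2, -10.0]
contact_force: [0.1, 1.4, -2.0]
gripper_width: 0.0178
gripper_force: 35.0
```

>>> drive_tool:
  increments:
    - [[-0.9,0.14,0.27,-0.05,0],[-0.9,0.29,0.55,-0.05,0],[-0.9,0.45,0.85,-0.05,0]]

```text
time_s: 28.1
tcp_pos: [0.478, -0.0132, 0.1958]
eef_rot: [-180.0, -0.0, -9.9]
contact_force: [0.3, 0.2, -1.5]
gripper_width: 0.0179
gripper_force: 35.0
```

>>> drive_tool:
  increments:
    - [[-0.9,0.22,0.42,0,0],[-0.9,0.45,0.85,0,0]]

```text
time_s: 28.35
tcp_pos: [0.5137, -0.1236, 0.1957]
eef_rot: [-180.0, -0.0, -9.9]
contact_force: [2.2, 1.9, -0.7]
gripper_width: 0.0177
gripper_force: 35.0
```

>>> drive_tool:
  increments:
    - [[-0.9,0.22,0.42,0,0],[-0.9,0.4,0.8,0,0.011],[-0.9,0.4,0.85,0,0.022],[-0.9,0.4,0.85,0,0.022]]

```text
time_s: 28.85
tcp_pos: [0.5425, -0.2316, 0.1948]
eef_rot: [180.0, 0.1, -18.0]
contact_force: [-0.7, 1.1, -2.3]
gripper_width: 0.018
gripper_force: 35.0
```

```bash
python3 -c "
from h import *
im=capture('wrist');m=camera_model('wrist');cv2.imwrite('pics/w9.png',im[:,:,::-1])
for c in board(im): print(cv2.boundingRect(c),rect('wrist',c,.006,m))
to(.5865,-.3413,.12,-18)"
```

```text
(144, 300, 348, 13) [ 387.  -182.7  442.6   17.4   72.2]
(358, 30, 97, 152) [ 587.3 -340.9   95.5  154.7   72.1]
num [0.63  0.763 0.625 0.   ] rows 2.2 t 28.9
```

View pics/w9.png

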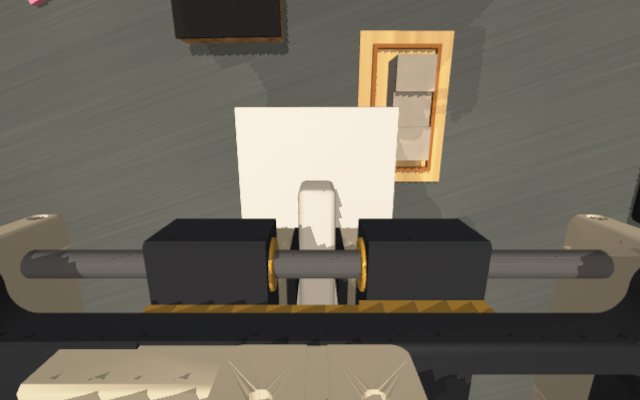

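The long board is whole at (406,105) with the knife rest inside. The held cover's far top edge runs from (236,108) to (397,108), so I'll check how it sits in the grasp.

```bash
python3 -c "
from h import *
s=r.get_state();z=.053+s['tcp_pos'][2]-.069
P=ray('wrist',[(236,108),(397,108)],z);a=np.radians(s['eef_rot'][2])
d=P-s['tcp_pos'][:2];print(np.c_[d@[np.cos(a),np.sin(a)],d@[np.sin(a),-np.cos(a)]]*1000)
to(.587,-.3412,.12,-18)"
```

```text
[[ 72.53135651 -41.74158292]
 [ 72.62829319  41.98222736]]
num [0.634 0.761 0.625 0.   ] rows 2.2 t 28.9
```

>>> drive_tool:
  increments:
    - [[-0.9,0.2,0.24,0,0],[-0.9,0.42,0.5,0,0],[-0.9,0.634,0.761,0,0],[-0.9,0.634,0.761,0.2,0],[-0.9,0.634,0.761,0.5,0]]

```text
time_s: 29.52
tcp_pos: [0.5884, -0.3407, 0.1356]
eef_rot: [-180.0, -0.2, -17.8]
contact_force: [-0.2, 0.4, -2.2]
gripper_width: 0.0178
gripper_force: 35.0
```

>>> drive_tool:
  increments:
    - [[-0.9,0,0,0.08,0],[-0.9,0,0,0.1,0],[-0.9,0,0,0.1,0],[-0.9,0,0,0.1,0]]

```text
time_s: 30.02
tcp_pos: [0.5881, -0.3412, 0.1243]
eef_rot: [180.0, -0.1, -17.9]
contact_force: [-0.6, 0.1, -0.9]
gripper_width: 0.0178
gripper_force: 35.0
```

```bash
python3 -c "
from h import *
to(.587,-.3412,.082,-18)"
```

```text
num [-0.009  0.003  0.353  0.   ] rows 0.7 t 30.025
```

>>> drive_tool:
  increments:
    - [[-0.9,-0.009,0.003,0.1,0],[-0.9,-0.009,0.003,0.2,0],[-0.9,-0.009,0.003,0.3,0],[-0.9,-0.009,0.003,0.34,0],[-0.9,-0.009,0.003,0.34,0]]

```text
time_s: 30.65
tcp_pos: [0.5859, -0.3411, 0.0813]
eef_rot: [180.0, 0.1, -17.9]
contact_force: [0.3, 0.7, -1.4]
gripper_width: 0.0181
gripper_force: 35.0
```

>>> drive_tool:
  increments:
    - [[-0.9,0,0,0.015,0],[-0.9,0,0,0.03,0],[-0.9,0,0,0.045,0],[-0.9,0,0,0.055,0],[-0.9,0,0,0.055,0]]

```text
time_s: 31.28
tcp_pos: [0.5862, -0.3411, 0.0754]
eef_rot: [180.0, 0.0, -17.9]
contact_force: [0.0, 0.1, -1.7]
gripper_width: 0.0183
gripper_force: 35.0
```

No contact on the rim and the cover is nearly seated (the seat is at TCP z of about 0.075).

>>> drive_tool:
  increments:
    - [[-0.9,0,0,0.004,0],[-0.9,0,0,0.008,0],[-0.9,0,0,0.008,0]]

```text
time_s: 31.65
tcp_pos: [0.5863, -0.3411, 0.0751]
eef_rot: [180.0, -0.0, -17.9]
contact_force: [-1.7, 2.8, 5.4]
gripper_width: 0.0177
gripper_force: 35.0
```

Seated, at +5 N and the expected height. Releasing and withdrawing.

>>> drive_tool:
  increments:
    - [[-0.4,0,0,0,0],[0.2,0,0,0,0],[0.2,0,0,0,0],[0.2,0,0,0,0],[0.2,0,0,0,0]]

```text
time_s: 32.28
tcp_pos: [0.5862, -0.3411, 0.0744]
eef_rot: [180.0, 0.0, -17.9]
contact_force: [0.4, 0.4, -0.2]
gripper_width: 0.0519
gripper_force: 0.0
```

>>> drive_tool:
  increments:
    - [[0.2,0,0,-0.2,0],[0.2,0,0,-0.5,0],[0.2,0,0,-0.9,0],[0.2,-0.4,0,-1,0],[0.2,-0.7,-0.3,-1,0]]

```text
time_s: 32.9
tcp_pos: [0.5164, -0.2817, 0.1957]
eef_rot: [-180.0, -0.1, -18.0]
contact_force: [0.9, 0.9, 0.1]
gripper_width: 0.0524
gripper_force: 0.0
```

>>> drive_tool:
  increments:
    - [[0.2,-0.2,-0.2,-0.1,0],[0.2,-0.2,-0.2,-0.1,0],[0.2,-0.2,-0.2,-0.1,0],[0.2,-0.2,-0.2,-0.1,0]]

```text
time_s: 33.4
tcp_pos: [0.502, -0.2513, 0.2059]
eef_rot: [180.0, 0.0, -17.9]
contact_force: [0.8, 0.3, -0.4]
gripper_width: 0.0524
gripper_force: 0.0
```

```bash
python3 -c "
from h import *
im=capture('side');w=capture('wrist')
a=cv2.resize(im[60:260,210:510],(750,500),interpolation=cv2.INTER_CUBIC)
cv2.imwrite('pics/s10.png',a[:,:,::-1])
for c in board(w): print(cv2.boundingRect(c),rect('wrist',c,.006))
hsv=cv2.cvtColor(w,cv2.COLOR_RGB2HSV);k=cv2.inRange(hsv,(0,0,190),(180,45,255));k[215:]=0
k=cv2.morphologyEx(k,cv2.MORPH_OPEN,np.ones((3,3)));c=max(cv2.findContours(k,cv2.RETR_EXTERNAL,cv2.CHAIN_APPROX_NONE)[0],key=cv2.contourArea)
print('cover',cv2.boundingRect(c),rect('wrist',c,.059))
s=r.get_state();print(s['time_s'],s['tcp_pos'])"
```

```text
(216, 278, 348, 35) [ 325.1 -295.9  457.3   49.8   72.1]
(176, 204, 69, 37) [ 484.2 -112.2   78.6   43.2   84.2]
cover (334, 0, 102, 153) [ 579.6 -339.2   85.8  130.1   72.3]
33.5 [ 0.50193166 -0.25135271  0.20578956]
```

View pics/s10.png

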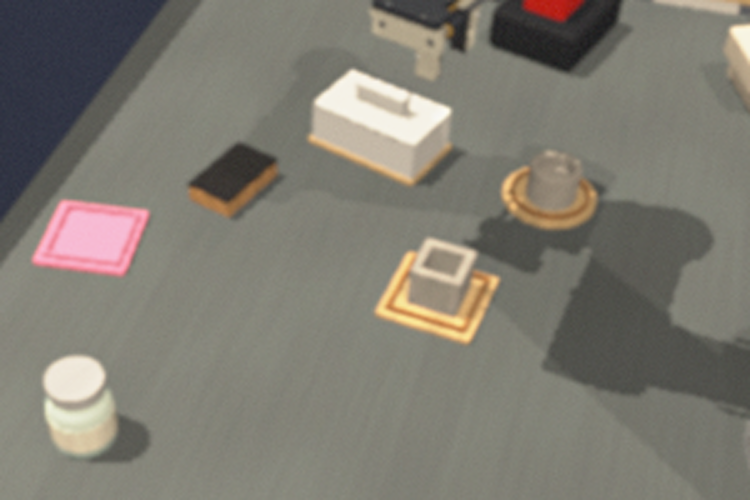

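The cover sits level and fully down on the long board at (380,125). The pot (443,275) and candle holder (553,180) are inside their rims. The jar, sanding block and decoys were not touched, and the arm is clear.

```bash
python3 -c "
from plant import job
print(job.close_job())"
```

```text
the job is handed in; nothing more can be done
None
```

All three castings stand upright inside the rims of their own boards, the cover sits fully down around the long board's rim over the knife rest, and the job was handed in at about 33.5 s with the jar and sanding block untouched.

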